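Send a sample case down the return chute

ROBOT

A 6-joint arm with a two-finger parallel gripper is mounted at the origin on the work surface. World frame = base frame: x ahead of the robot, y to its left, z up, the work surface at z = 0. Lengths are in m, angles in rad, forces in N, time in s.
With the tool pointing down it reaches from about 0.35 to 1 m from the base axis. Payload 7.1 kg.
Tool frame: the origin (TCP) lies between the finger pads; the fingertips stand 22 mm ahead of it and the grasp point (between the pads) lies 3 mm ahead of it; z points along the fingers, y is the line along which they close (so a half turn about z gives the same grasp; the last joint's range is limited). The gripper opens to 85 mm and grips with 20 to 120 N. Pads are 22 mm wide; open, the fingers measure 114 mm over their backs; the gripper's body (76 mm by 85 mm) begins 54 mm behind the grasp point. The pads swing forward as they close: fully open they stand 13 mm farther back than shut.
Start: joints at [-1.279, 0.423, 1.63, -0, 1.089, -0.019], TCP at [0.191, -0.595, 0.253] pointing down, gripper open.
Joint ranges: [-3, 3], [-0.9, 2.11], [0.09, 2.58], [-1.31, 4.45], [0.11, 2.69], [-2.54, 2.54]. Speed limits (rad/s): [2.39, 2.39, 3.01, 3.14, 3.14, 3.14].

INTERFACE

Orientations are given as a rotation vector (axis times angle).
In Python, from rig import manip gives the robot as it stands. The module is installed in compiled form; this text tells all that it offers. Calls block until the motion is done:
- manip.move_to(position, orientation): joint-space move of the TCP to a pose.
- manip.servo_line(position, orientation=None, rate=0.15): straight line of the TCP; orientation=None keeps the orientation; rate is the mean speed in m/s.
- manip.set_joints(angles): joint-space move.
- manip.command_gripper(opening, f_grip=None): finger opening in m; f_grip is the grip in N (None keeps the last); returns when the fingers have stopped.
- manip.hold(seconds).
- manip.solve_ik(position, orientation): joint angles nearest the present ones, or None.
- manip.camera(name): name is "scene" or "top" or "wrist"; returns a dict with "image" (480x640x3 uint8, red, green, blue), "fx", "fy", "cx", "cy" (pixels), "cam_to_world" (4x4, takes a point from camera to world coordinates); the wrist camera has in their place "mount" (4x4, takes a point from camera to tool coordinates, whose origin is the TCP and whose axes are the flange's). Camera axes: x right, y down, z forward; pixel columns grow to the right and rows downward; lengths in m; the calibration is good to about 2 mm. The wrist camera is an equidistant fisheye: a pixel r from the principal point sees the ray r / f radians off the axis. A picture is of the moment at which its call begins: read the wrist's pose just before it. There is no depth.
A pose or a line that the arm cannot do raises manip.IKError and nothing moves.
- manip.sign_off(): hands the job in; it is judged then, once.
Readings, each from a call of its own:
- manip.get_time(): time.
- manip.get_joint_positions(): joint angles.
- manip.get_joint_vel(): joint speeds.
- manip.get_tau(): joint torques, N m.
- manip.get_position(): TCP position.
- manip.get_ee_rot(): TCP orientation.
- manip.get_contact_force(): force on the tool from outside, world axes, zero at the start.
- manip.get_torque(): the same for the moment, N m.
- manip.get_width(): finger opening in m.
- manip.get_grip_force(): force on a finger pad.
Only numpy, scipy, OpenCV 4.12 (cv2) and the standard library are available. Lean on these libraries where they do the work, as an engineer would, in place of code of your own. Each camera call takes 0.05 s, during which the arm holds its last target. There are 200 camera calls.

TASK

Send the flat sample case that lies on the chute's loading shelf down the chute: with the fingers only, push it straight in front of the mouth and slide it lengthwise in under the hanging flap, so that it pushes the flap up and then slides off down the chute by itself. Then draw the fingers back so that the flap hangs shut behind it. Push the case along the shelf, never lift it, and leave the small jar, the wash bottle and the pipette bulb where they stand.

Things in the scene. Friction and masses are not known exactly. Their poses are not given: they have to be found in the camera images.
- chute: Return chute, fixed. Origin on the bench (z 0) below the middle of the mouth; x = sending direction through the mouth, y left of it, z up. Steel loading shelf: flat top at z 120 mm, x -200 to -10, y -120 to +120 mm, 5 mm thick, on four legs, no rim. Mouth at x 0. Covered channel behind it: walls and roof from x 0 to 209, y -46 to +46 mm, top at z 174 mm; nothing of the chute is higher.
- mouth (a point): Middle of the mouth at shelf level (chute x 0, y 0, z 120 mm). Mouth 84 mm wide between upright walls (inner faces y -42 and +42 mm), fixed crossbar above it at z 170 to 174 mm.
- slope (a point): Point at chute x 100, y 0 mm on the channel's slick white floor (friction about 0.2), under a clear roof. The sill, a white strip level with the shelf from chute x -10 to +10 mm, is as slick. The floor falls at 28 degrees from x 10 to a rubber stop at x 202 mm. Once the case's middle is well past the sill (about 20 mm) it tips onto this floor and slides to the stop by itself.
- case: Sample case: flat closed plastic box, grey with a white band round it, 110 mm long (its x), 60 wide (its y), 28 high, about 150 g, loose on the shelf. Origin at the centre of its underside. Its x starts along the chute's x, up to 20 degrees off; its middle 85 to 118 mm before the mouth, up to 30 mm off the centre line. Friction on the shelf about 0.6. It fits the mouth only lengthwise.
- flap (a joint): Flap in the mouth: thin aluminium plate 80 mm wide, 43 high, 40 g, hung on a hinge along the chute's y at chute x 5, z 167 mm; its lower edge hangs 3 mm above the shelf. 0 = hanging shut, grows as it swings inward and up, to 1.45 rad; about 1.1 when it lies on the case's lid. Opens inward only and falls shut by itself.
- flap_edge (a point): The middle of the flap's lower edge.
- jar: Small amber jar with black cap, 28 mm across, 45 mm high, standing on the shelf's left front corner by the mouth (chute x about -22, y about +102 mm). Origin at the centre of its underside. To be left alone.
- wash_bottle: White bottle, 64 mm across, 150 mm high, standing on the bench right of the channel. Origin at the centre of its underside. To be left alone.
- bulb: Orange rubber pipette bulb, 52 mm across, 75 mm high, standing on the bench left of the channel. Origin at the centre of its underside. To be left alone.

How it is judged:
On the way:
1. the case is in the mouth, on the sill, with the flap pushed up (x of case in the frame of chute between -0.065 and 0.04 m and value of joint flap above 0.4 rad), for 0.1 s.
At the end, for the whole second after the job is handed in: The case lies still in the chute's channel, its middle at least 90 mm past the mouth and below 90 mm height; the flap hangs shut (within 0.06 rad); jar, wash bottle and bulb are within 15 mm of where they stood (x of case in the frame of chute between 0.09 and 0.2 m and y of case in the frame of chute between -0.04 and 0.04 m and height (world z) of case below 0.09 m and linear speed of case below 0.02 m/s and value of joint flap below 0.06 rad and distance of each of jar, wash_bottle, bulb from where it was at the start of the episode below 0.015 m); the robot touches nothing.
It fails at once if the case is lifted (its underside's centre more than 12 mm above the shelf) (height (world z) of case above 0.132 m).
It fails at once if a bystander is pushed more than 15 mm or toppled (distance of any of jar, wash_bottle, bulb from where it was at the start of the episode above 0.015 m or angle between any of jar, wash_bottle, bulb's own z axis and vertical above 0.5 rad).
It fails at once if the case is pushed with something other than the fingers (contact force between the arm and case above 2 N).
It also fails if it takes over 64 s, if anything falls off the work surface, if the arm or the gripper's body presses on something with over 40 N, if the wrist force passes 120 N, or if a joint passes its speed limit or range.

## Working session

There is one attempt and no reset: what is moved stays moved. The work goes in short steps, each a Python script; the robot and the scene stay as the last script left them, time stands still between calls to the robot, and variables do not carry over. Pictures are saved under pics/ and viewed, at most 10 in all, crops included, and the job is handed in when it is done.

```bash
mkdir -p pics; python3 - <<'E'
from rig import manip
import cv2,numpy as np,pickle
d={}
for n in("top","scene"):
    c=manip.camera(n); d[n]=c; cv2.imwrite(f"pics/{n}0.png",c["image"][:,:,::-1]); print(n,c["fx"],c["fy"],c["cx"],c["cy"],np.round(c["cam_to_world"],3).tolist())
pickle.dump(d,open("cams.pkl","wb"))
print(manip.get_ee_rot(),manip.get_time(),manip.get_width())
E
```

```text
top 602.7479461943261 602.7479461943261 327.8738988107988 241.61946719576773 [[-0.015, -0.984, 0.178, 0.457], [-1.0, 0.015, -0.004, 0.088], [0.002, -0.178, -0.984, 0.902], [0.0, 0.0, 0.0, 1.0]]
scene 471.1804495237538 471.1804495237538 321.3685087697072 245.09491393252546 [[-0.822, 0.322, -0.469, 0.883], [0.569, 0.436, -0.697, 0.567], [-0.02, -0.84, -0.542, 0.49], [0.0, 0.0, 0.0, 1.0]]
[-3.10236188e+00 -4.86011307e-01  3.11075994e-04] 0.1 0.0855549719554846
```

View pics/top0.png

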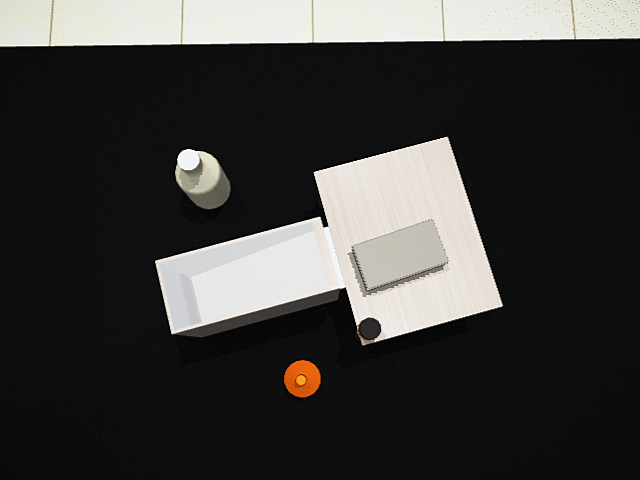

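View pics/scene0.png

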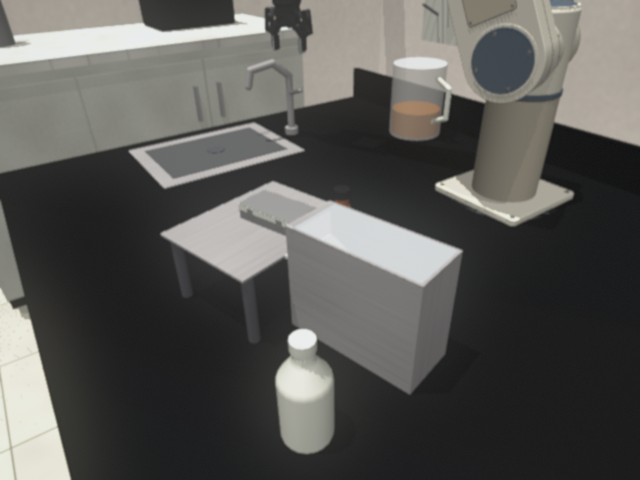

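The top view shows the shelf corners at about (314,172), (447,138), (501,306) and (363,345). The case lid corners are at about (353,245), (432,220), (447,262) and (369,290), and the mouth is on the left at about (335,255). The scene view agrees. Next I enlarge the shelf and compute positions.

```bash
cat > h.py <<'E'
import numpy as np,cv2,pickle
def px2w(c,uv,z):
    uv=np.atleast_2d(uv).astype(float); T=c["cam_to_world"]
    r=np.c_[(uv[:,0]-c["cx"])/c["fx"],(uv[:,1]-c["cy"])/c["fy"],np.ones(len(uv))]@T[:3,:3].T
    return T[:3,3]+r*((z-T[2,3])/r[:,2])[:,None]
def fit(P,W): # 2D rigid P->W
    p,w=P.mean(0),W.mean(0); a=P-p;b=W-w
    th=np.arctan2((a[:,0]*b[:,1]-a[:,1]*b[:,0]).sum(),(a*b).sum())
    R=np.array([[np.cos(th),-np.sin(th)],[np.sin(th),np.cos(th)]]); t=w-R@p
    return th,R,t,np.linalg.norm(P@R.T+t-W,axis=1)
E
python3 - <<'E'
from h import *
c=pickle.load(open("cams.pkl","rb"))["top"]
S=px2w(c,[(314,172),(447,138),(501,306),(363,345)],.12)[:,:2]
P=np.array([(-.01,-.12),(-.2,-.12),(-.2,.12),(-.01,.12)])
th,R,t,e=fit(P,S); print("chute",th,t,e)
K=px2w(c,[(353,245),(432,220),(447,262),(369,290)],.148)[:,:2]
Q=np.array([(.055,-.03),(-.055,-.03),(-.055,.03),(.055,.03)])
th2,R2,t2,e2=fit(Q,K); print("case",th2,t2,e2,"in chute",R.T@(t2-t),np.degrees(th2-th))
im=c["image"][120:360,150:510,::-1]
cv2.imwrite("pics/crop.png",cv2.resize(im[:, 140:],None,fx=3.4,fy=2.5*1,interpolation=cv2.INTER_CUBIC) if 0 else cv2.resize(im[:,150:],None,fx=2.5*1.5,fy=2.5,interpolation=cv2.INTER_CUBIC) if 0 else cv2.resize(im[:,140:],None,fx=2.5,fy=2.5,interpolation=cv2.INTER_CUBIC))
E
```

```text
chute 1.8225585753483562 [0.57532747 0.08273124] [0.00163271 0.0026443  0.00273105 0.00246981]
case 1.8810519544124829 [ 0.57571535 -0.00724314] [0.00199132 0.00219817 0.00308144 0.0023114 ] in chute [-0.08723456  0.02203796] 3.3514237498333466
```

View pics/crop.png

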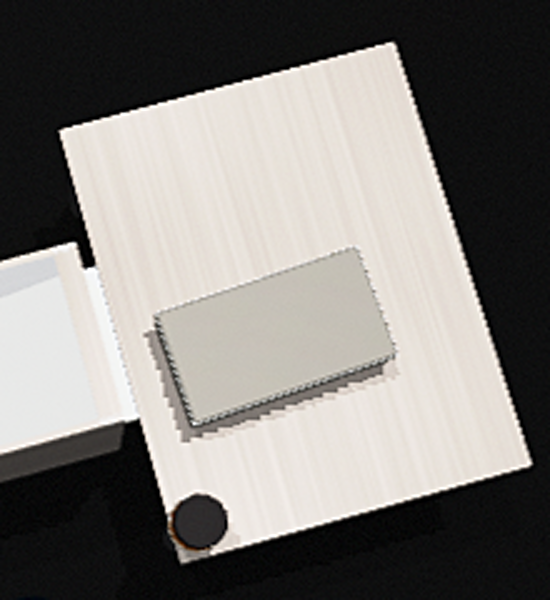

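The enlarged crop confirms the corners to within 2 px. The case is at chute (-87, +22) mm, turned about +3.5°, and the jar is at crop (199,521), as described. I'll push it sideways to the centre line first, with the fingers spread along its long side.

```bash
cat >> h.py <<'E'
TH,T0=1.8226,np.array([.5753,.0827])
from scipy.spatial.transform import Rotation as Ro
def W(x,y,z): return np.r_[T0+np.array([[np.cos(TH),-np.sin(TH)],[np.sin(TH),np.cos(TH)]])@[x,y],z]
def ori(m,pos,ang): # tool down, tool y along chute-angle ang (or its reverse, whichever needs less wrist turn)
    best=None
    for k in(0,np.pi):
        a=TH+ang+k; y=np.array([np.cos(a),np.sin(a),0]); z=np.array([0,0,-1.])
        v=Ro.from_matrix(np.c_[np.cross(y,z),y,z]).as_rotvec(); q=m.solve_ik(pos,v)
        if q is not None and (best is None or abs(q[5])<best[0]): best=(abs(q[5]),v)
    return best[1]
def snap(m,name):
    c=m.camera("top"); pickle.dump(c,open("c.pkl","wb"))
    cv2.imwrite(name,cv2.resize(c["image"][120:360,290:510,::-1],None,fx=2.5,fy=2.5,interpolation=cv2.INTER_CUBIC))
E
python3 - <<'E'
from rig import manip
from h import *
m=manip
p=W(-.087,.077,.25); o=ori(m,p,0); m.command_gripper(.05)
m.move_to(p,o); print(m.get_joint_positions(),m.get_position(),p,m.get_time())
m.servo_line(W(-.087,.077,.147),rate=.1); print(m.get_contact_force())
for y in(.06,.05,.041):
    m.servo_line(W(-.087,y,.147),rate=.03); print(y,m.get_contact_force(),m.get_width())
m.servo_line(W(-.087,.065,.147),rate=.1)
m.servo_line(W(-.12,.05,.25),rate=.2)
p=W(-.18,0,.25); m.move_to(p,ori(m,p,np.pi/2)); m.command_gripper(.03)
snap(m,"pics/a.png"); print(m.get_time(),m.get_joint_positions())
E
```

```text
[-6.36428280e-02  2.78043503e-01  1.85719441e+00 -1.34968145e-04
  1.00628001e+00  1.25631510e+00] [ 0.52250176 -0.0214062   0.25000057] [ 0.52240438 -0.02074106  0.25      ] 2.9
[-0.24532294 -0.56363879 -0.40314002]
0.06 [ 0.32189864 -0.06553585  0.24716208] 0.04970885637376072
0.05 [ 0.17256644 -0.72922733 -0.1166326 ] 0.05009659481757492
0.041 [ 0.01836594 -0.53892016 -0.37681109] 0.05022795556308812
8.6583 [-1.65638131e-01  4.29310774e-01  1.62825735e+00  2.66451863e-06
  1.08391336e+00 -4.17352666e-01]
```

View pics/a.png

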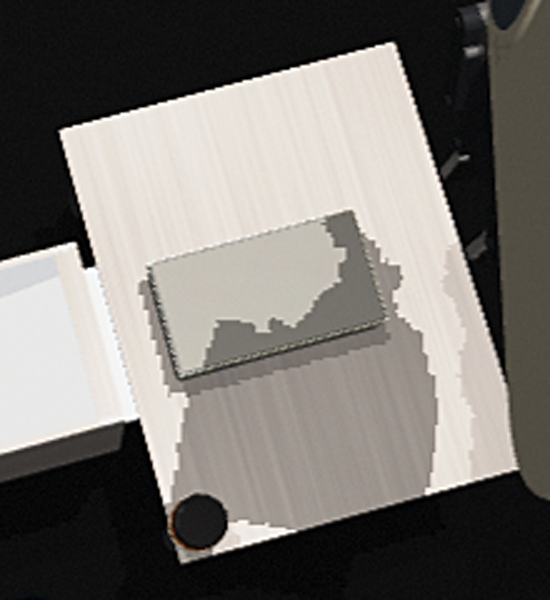

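The case moved sideways and is now parallel to the shelf, with lid corners at crop (149,263), (353,210), (384,325) and (179,379). The jar is still at (199,521). I'll compute the new pose, then push from behind partway and check again.

```bash
python3 - <<'E'
from rig import manip
from h import *
m=manip; c=pickle.load(open("c.pkl","rb"))
K=px2w(c,np.array([(149,263),(353,210),(384,325),(179,379)])/2.5+[290,120],.148)[:,:2]
Q=np.array([(.055,-.03),(-.055,-.03),(-.055,.03),(.055,.03)])
th2,R2,t2,e2=fit(Q,K); r=np.array([[np.cos(TH),-np.sin(TH)],[np.sin(TH),np.cos(TH)]]).T@(t2-T0)
print("case in chute",r,np.degrees(th2-TH),e2)
if abs(r[1])<.008 and abs(th2-TH)<.06:
    m.servo_line(W(-.18,r[1],.25),rate=.2); m.servo_line(W(-.18,r[1],.147),rate=.1); print(m.get_contact_force())
    for x in(-.155,-.14,-.12):
        m.servo_line(W(x,r[1],.147),rate=.05); print(x,m.get_contact_force(),m.get_width())
    snap(m,"pics/b.png"); print(m.get_time())
E
```

```text
case in chute [-0.08864943  0.00030366] -0.7763235931145492 [0.00129084 0.00105748 0.00171496 0.00115827]
[-0.09223619  0.07716598  0.59219133]
-0.155 [-0.63354279  0.24050684 -0.03445315] 0.030328006977776066
-0.14 [ 0.02221849  0.26442143 -0.04480822] 0.02993529235734163
-0.12 [ 0.48517703 -0.09552618 -0.38457229] 0.029685718767085745
11.7917
```

View pics/b.png

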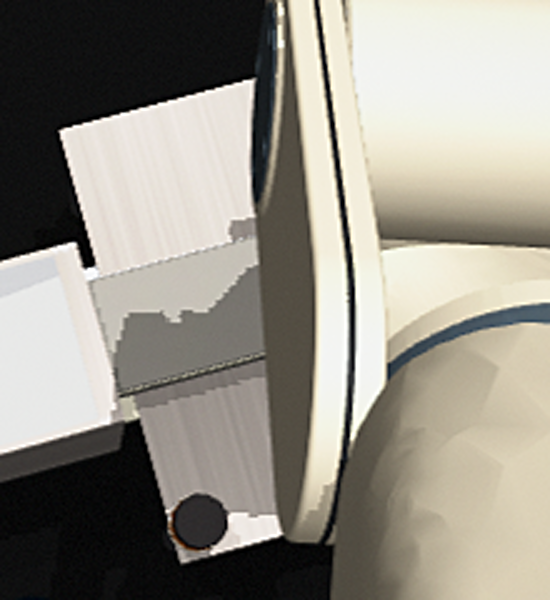

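The case's front lid edge is at crop (90,283)–(118,394), centred between the mouth walls, and the jar is untouched. I'll push it on through.

```bash
python3 - <<'E'
from rig import manip
from h import *
m=manip; c=pickle.load(open("c.pkl","rb"))
K=px2w(c,np.array([(90,283),(118,394)])/2.5+[290,120],.148)[:,:2]
f=(K-T0)@np.array([[np.cos(TH),-np.sin(TH)],[np.sin(TH),np.cos(TH)]]); print("front corners",f)
if f[0,1]>-.04 and f[1,1]<.04:
    for x in(-.1,-.08,-.06,-.045,-.03,-.02):
        m.servo_line(W(x,0,.147),rate=.05); F=m.get_contact_force(); print(x,F)
        if np.linalg.norm(F)>25: print("STOP"); break
    else:
        m.hold(.5); m.servo_line(W(-.12,0,.147),rate=.15); m.servo_line(W(-.18,0,.28),rate=.2)
        q=list(m.get_joint_positions()); q[0]-=.9; m.set_joints(q); m.hold(.5)
    c=m.camera("top"); cv2.imwrite("pics/t.png",c["image"][100:400,120:520,::-1].repeat(2,0).repeat(2,1)); pickle.dump(c,open("c.pkl","wb"))
    cv2.imwrite("pics/s.png",m.camera("scene")["image"][:,:,::-1])
    print(m.get_time(),m.get_contact_force())
E
```

```text
front corners [[-0.00348475 -0.02873544]
 [-0.00210166  0.02981711]]
-0.1 [ 0.05283531  0.54821991 -0.43866706]
-0.08 [ 0.32060127 -0.11495293 -0.41494124]
-0.06 [ 0.90086862 -0.55042613  0.4549992 ]
-0.045 [-0.62005727  0.54093063  1.29032905]
-0.03 [-0.5185987   0.13727373  0.11065443]
-0.02 [0.24864819 0.46190073 0.37151754]
19.4583 [-0.3418586  -0.95340249 -0.01080117]
```

View pics/t.png

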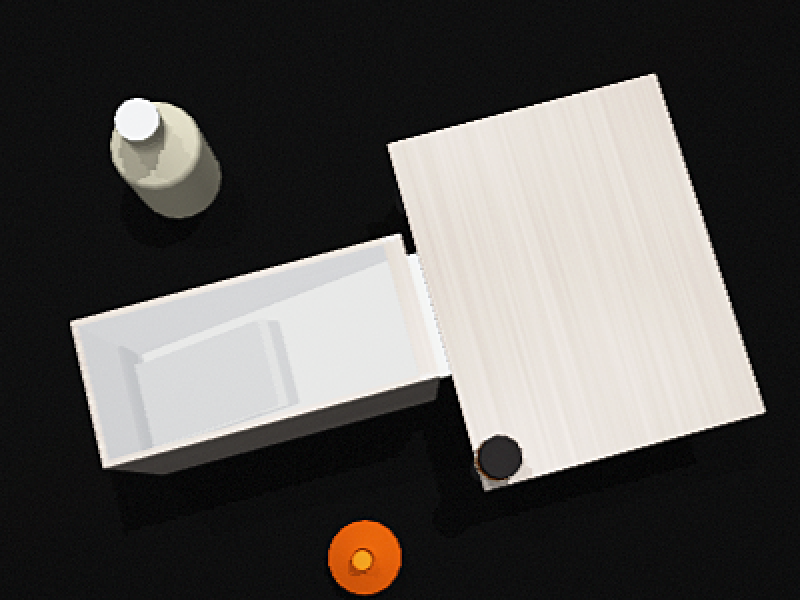

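The case lies against the stop at the bottom of the channel, spanning about (135,330)–(298,450). The mouth is clear, and the jar (499,457), bulb and bottle are where they stood. The arm is clear, so I'm handing in.

```bash
python3 -c "
from rig import manip
print(manip.sign_off())"
```

```text
the job is handed in; nothing more can be done
None
```

The case went through the mouth and lies at the stop in the channel, the jar, wash bottle and bulb are where they stood, and the job is handed in at about 19.5 s; I took the flap as shut because nothing is left in the mouth, but did not measure its angle.

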